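Fetch the boxed-in mug and put the tin and jar back

TASK

The mug stands boxed in between the square tea tin and the round lidded jar: first set the tin and the jar upright in the wooden tray, without shifting the mug, then fetch the mug and stand it in the middle of the pile of round trivets while the other two wait in the tray. After that put the tin back in the middle of its square mat and the jar back in the middle of its round mat. Feel for the top of the pile, as its height is not known beforehand; set everything down gently and upright, never letting it drop, and leave the salt shaker, the spatula rest and the spice jar where they are.

Things in the scene. Friction and masses are not known exactly. Their poses are not given: they have to be found in the camera images.
- tin_center (a point): stainless tea tin with a shut hinged lid (the lid is fixed shut), loose, square, 64 x 64 mm, 100 mm high, about 0.3 kg; this point is its centre, 50 mm above its underside; x and y are square to its faces, z up. It starts on tin_mat with its x axis within 0.1 rad of the mat's x axis; only its two x faces are free at the start, the mug's wall is about 11 mm from it
- jar_center (a point): round white ceramic jar with wooden lid, loose, 66 mm diameter, 100 mm high (straight wall up to 76 mm, a small knob on top), about 0.35 kg; this point is its axis, 50 mm above its underside; z up, its yaw means nothing. It starts on jar_mat, the mug's wall about 10 mm from it
- mug_center (a point): red enamel mug, empty, open at the top, loose, 66 mm diameter, straight wall 3 mm thick, 80 mm high, about 0.22 kg; this point is on its axis, 40 mm above its underside; the handle stands out along its own -x to 61 mm from the axis, 18 to 68 mm above its underside; z up. It starts on the low riser (12 mm high) between tin and jar, handle towards the robot, so it can be taken across its own y only when both neighbours are gone
- tin_mat: square cork mat 80 x 80 mm, 4 mm thick, fixed on the riser (the tin's own place); origin at the centre of its underside, so the tin's underside stands 4 mm above it; the row tin - mug - jar runs along its y axis, 76 mm from place to place, and x points away from the robot. The tin may be at the left or the right end
- jar_mat: round cork mat 80 mm diameter, 4 mm thick, fixed on the riser at the other end of the row (the jar's own place); origin at the centre of its underside, so the jar's underside stands 4 mm above it; axes parallel to those of tin_mat
- tray: shallow wooden tray, fixed, 270 mm along its x, 160 mm along its y, walls 6 mm thick, rim 12 mm high, inner floor 6 mm above its origin; origin at the centre of its underside on the shelf; holds two things one behind the other along its x, for example at 65 mm either side of the centre; left or right of the row
- pile: pile of round trivets 110 mm diameter, fixed and firm, on the other side of the row from the tray; origin at the centre of its underside on the shelf. Its top lies somewhere between 15 and 41 mm above the origin, differently each time: feel for it
- shaker: bystander: glass salt shaker with metal cap, 42 mm diameter, 71 mm high, loose, in front of the row; origin at the centre of its underside
- rest: bystander: bamboo spatula rest 75 x 150 mm with a dark spatula lying along its y, 26 mm high in all, loose, at the back; origin at the centre of its underside
- spice: bystander: small amber spice jar with black cap, 44 mm diameter, 90 mm high, loose, at the back; origin at the centre of its underside
Things that resemble listed ones, but are neither listed nor needed, are in the scene too. There is more than one size of the part that bears mug_center; the job needs the smaller.

How it is judged:
On the way, in this order (a step that is already met when the one before it is completed fails the run):
1. tin and jar stand released in the tray, the mug still in its place (x of tin_center in the frame of tray between -0.1 and 0.1 m and y of tin_center in the frame of tray between -0.046 and 0.046 m and contact force between each of tin, jar and tray above 0.3 N and angle between each of tin_center, jar_center's own z axis and vertical below 0.12 rad and contact force between the fingers and tin below 0.1 N and linear speed of each of tin, jar below 0.02 m/s and x of jar_center in the frame of tray between -0.1 and 0.1 m and y of jar_center in the frame of tray between -0.046 and 0.046 m and contact force between the fingers and jar below 0.1 N and distance of mug_center from where it was at the start of the episode below 0.025 m), for 0.2 s.
2. the mug stands released on the pile, tin and jar still in the tray (horizontal distance between mug_center and pile below 0.015 m and contact force between mug and pile above 0.3 N and angle between each of mug_center, tin_center, jar_center's own z axis and vertical below 0.12 rad and contact force between the fingers and mug below 0.1 N and linear speed of each of mug, tin, jar below 0.02 m/s and x of tin_center in the frame of tray between -0.1 and 0.1 m and y of tin_center in the frame of tray between -0.046 and 0.046 m and contact force between each of tin, jar and tray above 0.3 N and contact force between the fingers and tin below 0.1 N and x of jar_center in the frame of tray between -0.1 and 0.1 m and y of jar_center in the frame of tray between -0.046 and 0.046 m and contact force between the fingers and jar below 0.1 N), for 0.2 s.
At the end, for the whole second after the job is handed in: The tin stands upright on its square mat and the jar upright on its round mat, each within 12 mm of the mat's centre; the mug stands upright on the pile within 15 mm of its centre; all released and at rest (horizontal distance between tin_center and tin_mat below 0.012 m and contact force between tin and tin_mat above 0.3 N and angle between each of tin_center, jar_center, mug_center's own z axis and vertical below 0.12 rad and contact force between the fingers and tin below 0.1 N and linear speed of each of tin, jar, mug below 0.02 m/s and horizontal distance between jar_center and jar_mat below 0.012 m and contact force between jar and jar_mat above 0.3 N and contact force between the fingers and jar below 0.1 N and horizontal distance between mug_center and pile below 0.015 m and contact force between mug and pile above 0.3 N and contact force between the fingers and mug below 0.1 N); the robot touches nothing.
It fails at once if the tin falls free (dropped from more than about 10 mm) (linear speed of tin above 0.45 m/s and contact force between the fingers and tin below 0.05 N).
It fails at once if the jar falls free (dropped from more than about 10 mm) (linear speed of jar above 0.45 m/s and contact force between the fingers and jar below 0.05 N).
It fails at once if the mug falls free (dropped from more than about 10 mm) (linear speed of mug above 0.45 m/s and contact force between the fingers and mug below 0.05 N).
It fails at once if the salt shaker, spatula rest or spice jar is shifted more than 30 mm or tipped (distance of any of shaker, rest, spice from where it was at the start of the episode above 0.03 m or angle between any of shaker, rest, spice's own z axis and vertical above 0.5 rad).
It also fails if it takes over 131 s, if anything falls off the work surface, if the arm or the gripper's body presses on something with over 40 N, if the wrist force passes 120 N, or if a joint passes its speed limit or range.

ROBOT

A 6-joint arm with a two-finger parallel gripper is mounted at the origin on the work surface. World frame = base frame: x ahead of the robot, y to its left, z up, the work surface at z = 0. Lengths are in m, angles in rad, forces in N, time in s.
With the tool pointing down it reaches from about 0.35 to 0.975 m from the base axis. Payload 4.9 kg.
Tool frame: the origin (TCP) lies at the very end of the fingers, on their centre line; the grasp point (between the pads) lies 19 mm behind it; z points along the fingers, x is the direction in which the jaws open and shut, and the axes are right-handed (so a half turn about z gives the same grasp; the last joint's range is limited). The gripper opens to 85 mm and grips with 20 to 120 N. Pads are 22 mm wide; open, the fingers measure 114 mm over their backs; the gripper's body (76 mm by 85 mm) begins 54 mm behind the grasp point. The pads swing forward as they close: fully open they stand 13 mm farther back than shut.
Start: joints at [1.088, 0.053, 1.613, -0, 1.476, -0.119], TCP at [0.222, 0.584, 0.231] pointing down, gripper open.
Joint ranges: [-3.01, 3.01], [-1.01, 2.22], [0.06, 2.58], [-1.02, 4.17], [0.09, 2.62], [-3.14, 3.14]. Speed limits (rad/s): [2.57, 2.57, 3.14, 3.14, 3.14, 3.14].

INTERFACE

Orientations are given as a rotation vector (axis times angle).
In Python, from station import readout, viewer, ctrl, nets gives the robot as it stands. The module is installed in compiled form; this text tells all that it offers.
- The arm moves only by the tool step_arm, never from a script. Its argument "moves" is a list that holds one entry, the list of rows, each a list of 4 numbers: the shift along the world's x, y, z in cm, then the turn about the world's z in rad. In form: [[[dx, dy, dz, yaw], ...]]. A call has 1 to 10 rows; each row shifts and turns the commanded pose from where the row before left it; what a row does not reach is not made up. A row lasts 1/12 s, in which the tool goes at most 41.7 mm and 7.16 degrees, less where a joint would pass 70% of its speed; a pose out of reach is approached as far as the arm can. A call is refused whole if a number of a shift passes 4.17 or a number of a turn 0.125, either way. A call with a gripper value outside its range is refused whole. "grip" is the closure, from 0 (fully open) to 1 (shut), set as the call begins (left out, the last holds). The fingers move at their own pace and stop on an object; "squeeze" is the grip in N (left out, the last holds). Time passes only in rows, so rows that do not move let the fingers close. It gives the time, the measured TCP pose, the force and the opening at its end, in the units of the state.
- readout.get_obs(): the state, without advancing time (a new reading comes with each control period).
- viewer.get_image(name): name is "scene" or "side" or "wrist"; returns the picture (480x640x3 uint8, blue, green, red); there is no depth.
- viewer.calibration(name): a dict with "camera_matrix" (3x3 intrinsics, pixels), "R" (3x3) and "t" (3): a world point X has camera coordinates R X + t. Camera axes: x right, y down, z forward; pixel columns grow to the right and rows downward; lengths in m; the calibration is good to about 2 mm. A picture is of the moment at which its call begins: read the wrist's pose just before it. calibration takes no time and is no camera call; for the wrist camera it gives the pose at the moment of the call.
- ctrl.finish_job(): hands the job in, once; it reports no verdict.
Trained networks look in the newest picture that a camera, given by its name, has taken for a name from the list of things; names that differ only in an ending like _2 or _b are one class to them, and where a whole thing is asked for, a point or a joint stands for the part that bears it (a point fixed in the world has none). Each returns a list of dicts, best first, with "confidence" (0 to 1); they miss things now and then, are a little off and sometimes report something else, mostly with a low value. They report only what shows in the picture. A call takes as long as a camera call. They do not tell look-alikes from the thing itself.
- nets.masks_of(camera, thing): "region" (480x640 bool, what is visible of it) and "box" ([left, top, right, bottom] in pixels, round what is visible of it).
- nets.pinpoint(camera, thing): "at" ([column, row] in pixels: a listed point, or the origin of a listed thing).
The state is a dict: "t": time; "q": joint angles; "dq": joint speeds; "effort": joint torques, N m; "tool_pos": TCP position; "tool_rot": TCP orientation; "contact_force": force on the tool from outside, world axes, zero at the start; "wrist_torque": the same for the moment, N m; "opening": finger opening in m.
Only numpy, scipy, OpenCV 4.12 (cv2) and the standard library are available. Lean on these libraries where they do the work, as an engineer would, in place of code of your own. Each camera call takes 0.05 s, during which the arm holds its last target. There are 200 camera calls.

## Working session

There is one attempt and no reset: what is moved stays moved. The work goes in short steps, Python scripts to look and compute and a tool call to move; the robot and the scene stay as the last step left them, time stands still between calls to the robot, and variables do not carry over. Pictures are saved under pics/ and viewed, about 12 in all and at most 16, crops included, and the job is handed in when it is done.

Besides the shell and the picture viewer there is one more tool, called after ">>>" in YAML: its name, and indented under it one key for each argument. step_arm: Moves the arm, as the interface text tells. Its arguments: {"type":"object","properties":{"moves":{"type":"array","items":{"type":"array","items":{"type":"array","items":{"type":"number"}}}},"grip":{"type":"number"},"squeeze":{"type":"number"}},"required":["moves"]}

```bash
mkdir -p pics; cat > h.py <<'E'
import numpy as np, cv2
from station import readout, viewer, ctrl, nets
def ray(c,px):
    k=viewer.calibration(c); K,R,t=map(np.array,(k["camera_matrix"],k["R"],k["t"])); t=t.ravel()
    d=R.T@np.linalg.inv(K)@np.array([px[0],px[1],1.]); return -R.T@t,d
def at(c,px,z):
    o,d=ray(c,px); return o+d*(z-o[2])/d[2]
def proj(c,X):
    k=viewer.calibration(c); K,R,t=map(np.array,(k["camera_matrix"],k["R"],k["t"]))
    p=K@(R@np.array(X)+t.ravel()); return p[:2]/p[2]
def tri(p):
    A=np.zeros((3,3));b=np.zeros(3)
    for c,px in p:
        o,d=ray(c,px);d=d/np.linalg.norm(d);M=np.eye(3)-np.outer(d,d);A+=M;b+=M@o
    return np.linalg.solve(A,b)
E
python3 - <<'E'
from h import *
np.set_printoptions(precision=4,suppress=True)
print(readout.get_obs())
Z=dict(tin_center=.066,jar_center=.066,mug_center=.052,tin_mat=.012,jar_mat=.012,tray=0,pile=0,shaker=0,rest=0,spice=0)
for c in("scene","side"):
    cv2.imwrite(f"pics/{c}0.png",viewer.get_image(c))
    for n,z in Z.items():
        for d in nets.pinpoint(c,n)[:3]:
            print(c,n,round(d["confidence"],2),np.round(d["at"]),at(c,d["at"],z)[:2])
E
```

```text
{'t': 0.0, 'q': array([ 1.088 ,  0.0533,  1.6143, -0.    ,  1.476 , -0.119 ]), 'dq': array([ 0.0013, -0.0005,  0.0022, -0.0006,  0.0007,  0.0007]), 'effort': array([  0.0005, -39.3704, -37.0167,  -0.0001,   0.0072,   0.    ]), 'tool_pos': array([0.2221, 0.5835, 0.2301]), 'tool_rot': array([ 2.5859,  1.7824, -0.0028]), 'contact_force': array([ 0.0279, -0.0909,  0.7295]), 'wrist_torque': array([ 0.0286, -0.0234,  0.0517]), 'opening': 0.08571684478839461}
scene tin_center 0.58 [271. 277.] [ 0.61  -0.099]
scene tin_center 0.18 [481. 352.] [0.7951 0.196 ]
scene jar_center 0.85 [362. 279.] [0.6368 0.0482]
scene mug_center 0.6 [396. 150.] [0.3216 0.1861]
scene tin_mat 0.7 [138. 256.] [ 0.4874 -0.3309]
scene jar_mat 0.62 [363. 301.] [0.6453 0.0519]
scene tray 0.93 [139. 257.] [ 0.4797 -0.3337]
scene pile 0.8 [461. 223.] [0.4908 0.2783]
scene shaker 0.83 [330. 194.] [0.376  0.0397]
scene rest 0.79 [482. 351.] [0.7625 0.2242]
scene spice 0.59 [289. 398.] [ 0.7926 -0.0937]
side tin_center 0.69 [327. 192.] [ 0.6126 -0.1091]
side jar_center 0.6 [270. 232.] [0.6402 0.0627]
side mug_center 0.71 [366. 360.] [0.332  0.1873]
side mug_center 0.68 [304. 216.] [ 0.6187 -0.0281]
side tin_mat 0.49 [323. 213.] [ 0.613  -0.0954]
side jar_mat 0.55 [274. 246.] [0.6415 0.054 ]
side tray 0.9 [417. 183.] [ 0.4851 -0.3364]
side tray 0.54 [262. 188.] [ 0.7945 -0.0879]
side pile 0.71 [258. 366.] [0.4936 0.2852]
side shaker 0.84 [381. 304.] [0.3789 0.0397]
side rest 0.58 [180. 274.] [0.7589 0.2208]
side spice 0.94 [264. 187.] [ 0.7942 -0.0946]
```

View pics/scene0.png

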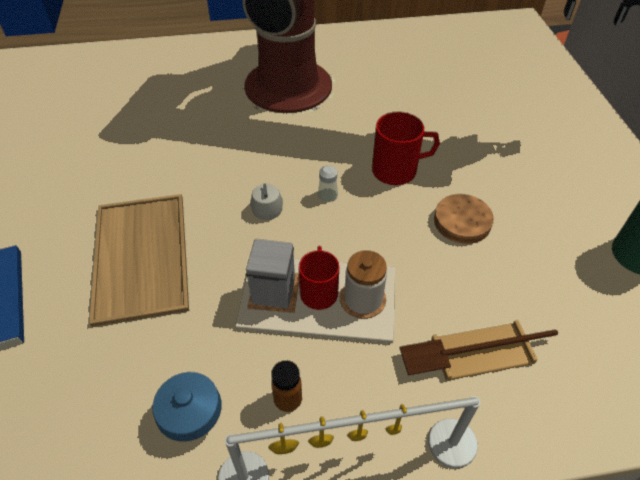

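View pics/side0.png

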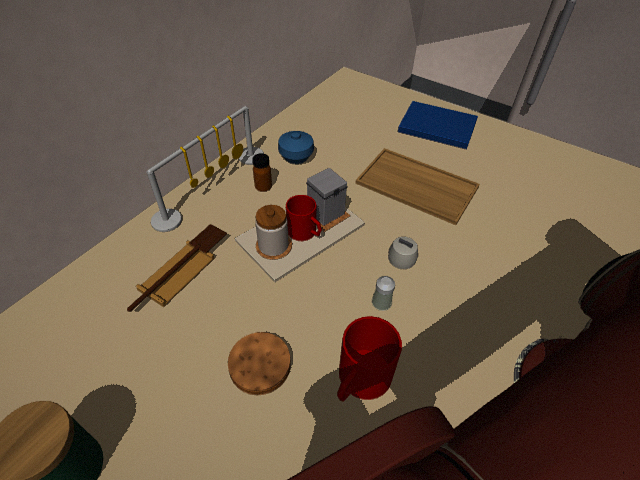

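The pictures show these candidates:
- **Mug:** the small red mug in the row (scene 319,280; side 304,216), or the large red mug apart from it (scene 397,148; side 368,358). The small one on the riser is the one wanted.
- **Tin:** the grey box at scene (271,277), on the −y end of the row.
- **Jar:** the white jar with a wooden lid at scene (365,283). The blue lidded pot (187,405) and the green canister (right edge) are decoys.
- **Shaker:** the glass one at (329,184). The grey pot at (266,200) isn't needed.
- **Tray:** (139,257), as opposed to the blue book.
- **Pile:** (464,217).

Next I move above the row for a closer wrist view.

>>> step_arm:
  moves:
    - [[2.2, -3.4, 0.5, -0.078], [2.2, -3.4, 0.5, -0.078], [2.2, -3.4, 0.5, -0.078], [2.2, -3.4, 0.5, -0.078], [2.2, -3.4, 0.5, -0.078], [2.2, -3.4, 0.5, -0.078], [2.2, -3.4, 0.5, -0.078], [2.2, -3.4, 0.5, -0.078], [2.2, -3.4, 0.5, -0.078], [2.2, -3.4, 0.5, -0.078]]
  grip: 0

```text
t: 1.93
tool_pos: [0.4431, 0.2423, 0.2819]
tool_rot: [-3.071, -0.66, -0.002]
contact_force: [1.0, 0.2, -0.9]
opening: 0.0852
```

>>> step_arm:
  moves:
    - [[2.0, -3.4, 0.5, -0.078], [2.0, -3.4, 0.5, -0.078], [2.0, -3.4, 0.5, -0.078], [2.0, -3.4, 0.5, -0.078], [2.0, -3.4, 0.5, -0.078], [2.0, -3.4, 0.5, -0.078], [2.0, -3.4, 0.5, -0.078], [2.0, -3.4, 0.5, -0.078], [0, 0, 0, 0], [0, 0, 0, 0]]

```text
t: 2.77
tool_pos: [0.603, -0.0298, 0.3211]
tool_rot: [-3.126, 0.313, 0.001]
contact_force: [-0.1, 0.7, -1.4]
opening: 0.0855
```

```bash
python3 - <<'E'
from h import *
np.set_printoptions(precision=4,suppress=True)
Z=dict(tin_center=.066,jar_center=.066,mug_center=.052,tin_mat=.012,jar_mat=.012,tray=0,pile=0)
cams=("wrist","scene","side"); im={c:viewer.get_image(c) for c in cams}
cv2.imwrite("pics/w1.png",im["wrist"])
o=readout.get_obs();print(o["tool_pos"],o["tool_rot"])
for n,z in Z.items():
    for c in cams:
        for d in nets.pinpoint(c,n)[:2]:
            print(n,c,round(d["confidence"],2),np.round(d["at"]),at(c,d["at"],z)[:2])
# orientations from masks: tray, tin_mat
for c,n in(("scene","tray"),("side","tray"),("wrist","tin_center"),("scene","pile"),("side","pile")):
    m=nets.masks_of(c,n)
    if m:
        cn,_=cv2.findContours(m[0]["region"].astype(np.uint8),0,2); cn=max(cn,key=cv2.contourArea)[:,0]
        z=.012 if n=="tray" else .116 if n[0]=="t" else .03
        P=np.array([at(c,p,z)[:2] for p in cn.astype(float)],np.float32)
        print(c,n,m[0]["confidence"],m[0]["box"],cv2.minAreaRect(P*1000))
E
```

```text
[ 0.602  -0.0271  0.3211] [-3.1262  0.307   0.0007]
tin_center scene 0.73 [272. 276.] [ 0.6076 -0.0971]
tin_center scene 0.61 [363. 297.] [0.672  0.0432]
tin_center side 0.95 [326. 194.] [ 0.6125 -0.1029]
jar_center scene 0.72 [364. 281.] [0.6412 0.0504]
jar_center scene 0.41 [286. 398.] [ 0.8209 -0.0986]
jar_center side 0.77 [271. 230.] [0.6413 0.0576]
mug_center wrist 0.96 [334. 186.] [ 0.6214 -0.0197]
mug_center scene 0.75 [318. 281.] [ 0.6208 -0.0217]
mug_center scene 0.73 [361. 297.] [0.6627 0.0424]
mug_center side 0.95 [369. 358.] [0.3299 0.1822]
mug_center side 0.8 [306. 217.] [ 0.6122 -0.0278]
tin_mat side 0.73 [324. 215.] [ 0.6068 -0.0884]
jar_mat scene 0.6 [362. 295.] [0.633  0.0528]
jar_mat side 0.57 [275. 246.] [0.6401 0.0523]
tray wrist 0.87 [276. 410.] [ 0.4829 -0.3251]
tray scene 0.95 [140. 257.] [ 0.4813 -0.3311]
tray side 0.85 [417. 187.] [ 0.479  -0.3213]
pile scene 0.69 [460. 221.] [0.4854 0.2793]
pile side 0.62 [259. 365.] [0.4928 0.2825]
scene tray 0.64 [89.7, 192.8, 188.3, 329.1] ((482.1534423828125, -328.8855895996094), (280.2535095214844, 163.41062927246094), 2.639711856842041)
side tray 0.81 [352.2, 151.8, 479.7, 228.0] ((480.636962890625, -319.8705749511719), (272.12396240234375, 175.96615600585938), 2.6299314498901367)
wrist tin_center 0.56 [300.6, 216.7, 374.2, 309.1] ((609.2178955078125, -82.87747955322266), (84.97322082519531, 66.05130004882812), 72.84955596923828)
scene pile 0.95 [435.3, 189.8, 494.8, 248.4] ((502.751953125, 272.49627685546875), (108.48532104492188, 127.8130111694336), 60.30250930786133)
side pile 0.95 [225.6, 332.5, 291.4, 395.1] ((486.60382080078125, 287.1368713378906), (106.29159545898438, 118.8498306274414), 43.87826156616211)
```

View pics/w1.png

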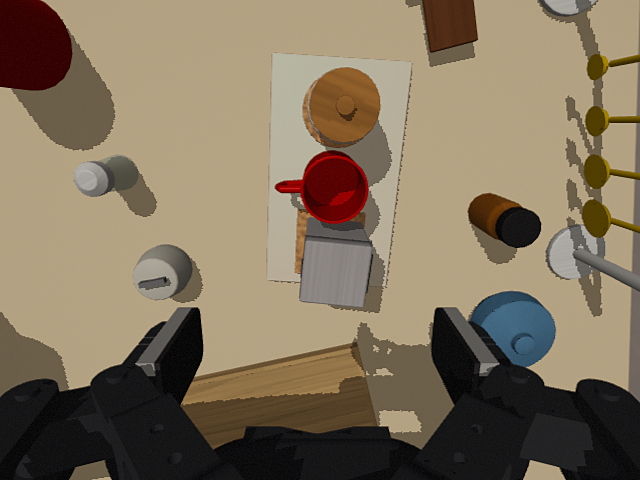

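```bash
python3 - <<'E'
from h import *
np.set_printoptions(precision=4,suppress=True)
g=cv2.imread("pics/w1.png")
T=np.array([at("wrist",p,.116)[:2] for p in[(304,237),(371,242),(364,307),(300,301)]]);print("tin",T,T.mean(0))
e=T[1]-T[0]+T[2]-T[3];print("xang",np.arctan2(e[1],e[0]),np.linalg.norm(e)/2)
e=T[0]-T[3]+T[1]-T[2];print("yang",np.arctan2(-e[0],e[1]),np.linalg.norm(e)/2)
R=np.array([at("wrist",p,.012)[:2] for p in[(272,53),(411,62),(387,285),(267,281)]]);print("riser",R,R.mean(0))
for a,b in((0,3),(1,2),):e=R[a]-R[b];print(np.arctan2(-e[0],e[1]),np.linalg.norm(e))
print("mug rim",at("wrist",(335,187),.092)[:2],"knob",at("wrist",(346,104),.114)[:2],"lid",at("wrist",(342,105),.1)[:2])
c=R.mean(0)
for nm,p in(("tin",T.mean(0)),("knob",at("wrist",(346,104),.114)[:2])):print(nm,proj("scene",[*p,.116]),proj("side",[*p,.116]))
o=viewer.calibration("wrist");print("cam",ray("wrist",(0,0))[0])
E
python3 - <<'E'
import cv2
a=cv2.imread("pics/scene0.png")[230:330,235:405];b=cv2.imread("pics/w1.png")[40:320,250:430]
a=cv2.resize(a,None,fx=2.6,fy=2.6,interpolation=2);b=cv2.resize(b,None,fx=1.9,fy=1.9,interpolation=2)
import numpy as np
c=np.zeros((540,800,3),np.uint8);c[:a.shape[0],:a.shape[1]]=a;c[:b.shape[0],450:450+b.shape[1]]=b;cv2.imwrite("pics/crop1.png",c)
E
```

```text
tin [[ 0.5851 -0.0516]
 [ 0.6451 -0.0685]
 [ 0.6279 -0.1327]
 [ 0.568  -0.1141]] [ 0.6065 -0.0917]
xang -0.2876466286841614 0.06250797438938556
yang -0.2636118523788104 0.06564144928697457
riser [[ 0.5842  0.1237]
 [ 0.7266  0.0863]
 [ 0.6645 -0.1616]
 [ 0.5191 -0.127 ]] [ 0.6236 -0.0196]
-0.2540749455253239 0.258978522394485
-0.2455430733922904 0.2555969204394792
mug rim [ 0.6221 -0.0155] knob [0.6437 0.0553] lid [0.6412 0.0556]
tin [273.0942 256.0822] [325.6408 180.7365]
knob [369.2805 263.2302] [269.5118 212.431 ]
cam [0.6161 0.0444 0.4632]
```

View pics/crop1.png

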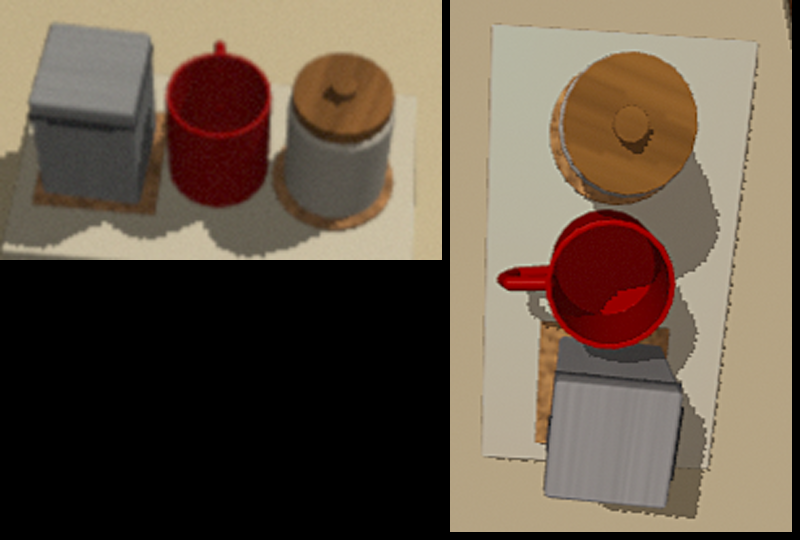

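The crop confirms the choice: grey tin on the square mat, small red mug with its handle towards the robot, white jar with the wooden lid on the round mat. The row yaw is about −0.25. Next I go for the tin.

>>> step_arm:
  moves:
    - [[0.25, -3.2, 0, -0.04], [0.2, -3.2, 0, -0.04], [0, 0, -3, 0], [0, 0, -3, 0], [0, 0, -3, 0], [0, 0, -3, 0], [0, 0, -3, 0], [0, 0, -2, 0], [0, 0, -1, 0], [0, 0, 0, 0]]

```text
t: 5.05
tool_pos: [0.605, -0.0914, 0.138]
tool_rot: [-3.111, 0.434, 0.009]
contact_force: [0.5, 0.1, -0.4]
opening: 0.0853
```

```bash
python3 - <<'E'
from h import *
o=readout.get_obs();print(o["tool_pos"],o["tool_rot"])
cv2.imwrite("pics/w2.png",viewer.get_image("wrist"))
E
```

```text
[ 0.60504027 -0.09143496  0.13802037] [-3.1107405   0.43364829  0.00887058]
```

View pics/w2.png

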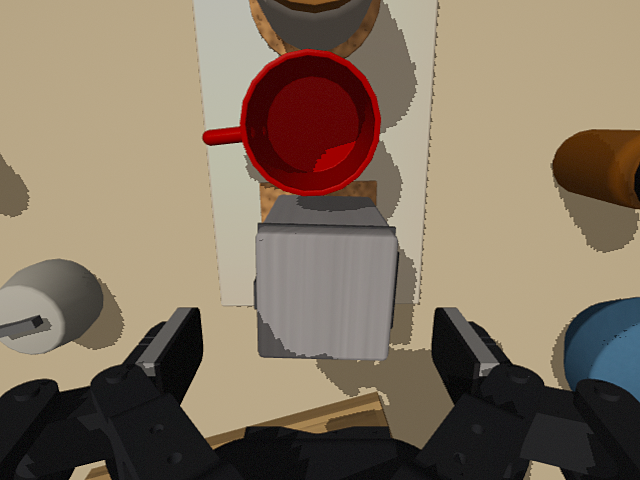

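The tin's top spans columns 257–396 and is centred at about 324; the jaw gap is centred at 318. So it sits between the jaws to within 3 mm. I descend and grip.

>>> step_arm:
  moves:
    - [[0.2, 0, -2, 0], [0, 0, -2, 0], [0, 0, -1.5, 0], [0, 0, -1.1, 0], [0, 0, -0.7, 0], [0, 0, -0.3, 0], [0, 0, 0, 0], [0, 0, 0, 0]]

```text
t: 5.77
tool_pos: [0.6097, -0.0921, 0.0665]
tool_rot: [3.111, -0.434, 0.003]
contact_force: [0.2, -0.8, 0.5]
opening: 0.0857
```

>>> step_arm:
  moves:
    - [[0, 0, 0, 0], [0, 0, 0, 0], [0, 0, 0, 0], [0, 0, 0, 0], [0, 0, 0, 0], [0, 0, 0, 0], [0, 0, 0, 0], [0, 0, 0, 0], [0, 0, 0, 0], [0, 0, 0, 0]]
  grip: 1
  squeeze: 45

```text
t: 6.6
tool_pos: [0.6098, -0.0922, 0.0667]
tool_rot: [3.111, -0.434, 0.003]
contact_force: [-0.3, -0.5, 5.1]
opening: 0.0637
```

>>> step_arm:
  moves:
    - [[0, 0, 0.3, 0], [0, 0, 0.7, 0], [0, 0, 1.5, 0], [0, 0, 2.5, 0], [0, 0, 2.5, 0], [0, 0, 1.5, 0], [0, 0, 0, 0]]

```text
t: 7.18
tool_pos: [0.6109, -0.0924, 0.1596]
tool_rot: [3.111, -0.433, 0.011]
contact_force: [1.3, 0.8, -1.8]
opening: 0.0635
```

```bash
python3 - <<'E'
from h import *
np.set_printoptions(precision=4,suppress=True)
C=np.array([at("scene",p,.012)[:2] for p in[(98,206),(182,197),(187,307),(92,320)]])
D=np.array([at("side",p,.012)[:2] for p in[(461,221),(357,182),(386,151),(478,185)]])
print(C,C.mean(0));print(D,D.mean(0))
for e in(C[2]-C[1],C[3]-C[0]):print(np.linalg.norm(e),np.arctan2(e[1],e[0]))
for c in("scene","side"):
    viewer.get_image(c);print([(np.round(d["at"]),round(d["confidence"],2)) for d in nets.pinpoint(c,"tin_center")])
E
```

```text
[[ 0.3503 -0.4146]
 [ 0.3505 -0.2533]
 [ 0.6112 -0.2443]
 [ 0.6125 -0.3992]] [ 0.4811 -0.3279]
[[ 0.3369 -0.26  ]
 [ 0.6053 -0.2358]
 [ 0.6082 -0.3915]
 [ 0.3518 -0.4048]] [ 0.4755 -0.323 ]
0.2608389626896837 0.034296166010852995
0.26270788457135524 0.05857094471696433
[(array([267., 241.]), 0.84)]
[(array([330., 165.]), 0.61)]
```

>>> step_arm:
  moves:
    - [[-0.5, -1.6, 0, 0], [-0.9, -3.2, 0, 0], [-1.0, -3.5, 0, 0], [-1.0, -3.5, 0, 0], [-1.0, -3.5, 0, 0], [-1.0, -3.5, 0, 0], [-0.8, -2.8, 0, 0], [-0.5, -1.6, 0, 0], [0, 0, 0, 0], [0, 0, 0, 0]]

```text
t: 8.22
tool_pos: [0.5406, -0.3239, 0.1529]
tool_rot: [-3.109, 0.437, 0.005]
contact_force: [-0.0, 0.5, -2.2]
opening: 0.0639
```

>>> step_arm:
  moves:
    - [[0, 0, -1.0, 0], [0, 0, -2.0, 0], [0, 0, -2.0, 0], [0, 0, -1.5, 0], [0, 0, -1.0, 0], [0, 0, -0.7, 0], [0, 0, -0.3, 0], [0, 0, 0, 0], [0, 0, 0, 0]]

```text
t: 8.97
tool_pos: [0.5425, -0.3242, 0.0712]
tool_rot: [3.111, -0.433, 0.002]
contact_force: [-0.6, -0.7, -3.0]
opening: 0.0638
```

>>> step_arm:
  moves:
    - [[0, 0, -0.4, 0], [0, 0, -0.3, 0], [0, 0, -0.2, 0], [0, 0, -0.15, 0], [0, 0, 0, 0], [0, 0, 0, 0]]

```text
t: 9.47
tool_pos: [0.5418, -0.3239, 0.0597]
tool_rot: [-3.111, 0.434, 0.0]
contact_force: [0.5, -0.4, -3.4]
opening: 0.0635
```

>>> step_arm:
  moves:
    - [[0, 0, -0.1, 0], [0, 0, -0.1, 0], [0, 0, -0.1, 0], [0, 0, 0, 0], [0, 0, 0, 0]]

```text
t: 9.88
tool_pos: [0.5419, -0.3239, 0.0568]
tool_rot: [3.111, -0.434, -0.0]
contact_force: [0.2, -0.1, -2.3]
opening: 0.0631
```

>>> step_arm:
  moves:
    - [[0, 0, -0.1, 0], [0, 0, -0.1, 0], [0, 0, 0, 0], [0, 0, 0, 0]]

```text
t: 10.22
tool_pos: [0.5422, -0.3241, 0.0567]
tool_rot: [3.111, -0.433, 0.0]
contact_force: [-3.8, 2.7, 6.4]
opening: 0.0635
```

>>> step_arm:
  moves:
    - [[0, 0, 0.1, 0], [0, 0, 0, 0], [0, 0, 0, 0], [0, 0, 0, 0], [0, 0, 0, 0]]
  grip: 0

```text
t: 10.63
tool_pos: [0.5419, -0.324, 0.0557]
tool_rot: [3.111, -0.434, 0.0]
contact_force: [-0.3, -0.3, -0.1]
opening: 0.0852
```

>>> step_arm:
  moves:
    - [[0, 0, 1, 0], [0, 0, 2, 0], [0, 0, 3, 0], [0, 0, 3.5, 0], [0, 0, 3, 0], [0, 0, 1.5, 0], [0.6, 2.4, 0.5, 0.025], [1.0, 3.8, 0, 0], [1.0, 3.8, 0, 0], [1.0, 3.8, 0, 0]]

```text
t: 11.47
tool_pos: [0.5778, -0.1847, 0.2007]
tool_rot: [-3.116, 0.397, 0.0]
contact_force: [0.4, 0.5, -0.4]
opening: 0.0853
```

>>> step_arm:
  moves:
    - [[1.0, 3.8, 0, 0], [1.0, 3.8, 0, 0], [1.0, 3.8, 0, 0], [1.0, 3.8, 0, 0], [1.0, 3.8, 0, 0], [1.0, 3.8, 0, 0], [0.5, 1.3, 0, 0], [0, 0, 0, 0], [0, 0, 0, 0]]

```text
t: 12.22
tool_pos: [0.6426, 0.0553, 0.2002]
tool_rot: [3.116, -0.392, -0.002]
contact_force: [-0.4, 0.2, -0.1]
opening: 0.0853
```

```bash
python3 - <<'E'
from h import *
o=readout.get_obs();print(o["tool_pos"],o["tool_rot"])
w=viewer.get_image("wrist");s=viewer.get_image("scene");cv2.imwrite("pics/w3.png",w);cv2.imwrite("pics/s3.png",s)
c=np.zeros((480,800,3),np.uint8);c[:,:480]=w[:,80:560];c[:300,480:800]=cv2.resize(s[170:370,80:420],(320,int(200*320/340)))[:300] if 0 else cv2.copyMakeBorder(cv2.resize(s[170:370,80:420],(320,188)),0,112,0,0,0)
cv2.imwrite("pics/c3.png",c)
E
```

```text
[0.6426468  0.05529679 0.20021655] [ 3.11608734e+00 -3.92458467e-01 -1.62849686e-03]
```

View pics/c3.png

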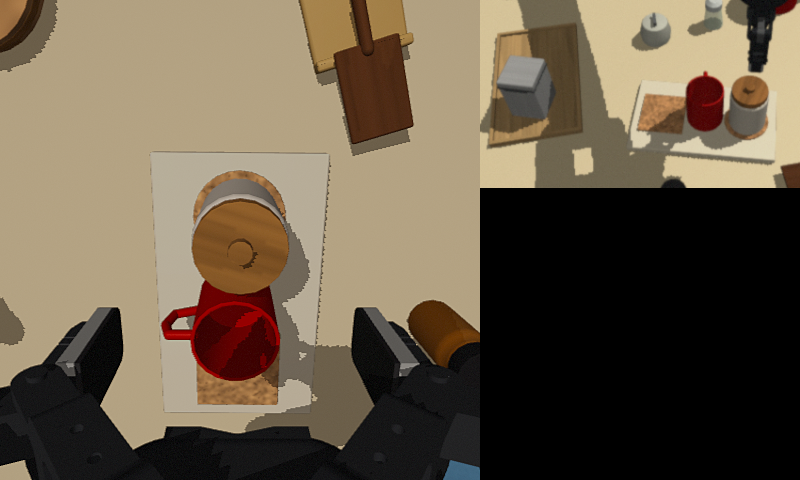

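```bash
python3 - <<'E'
from h import *
np.set_printoptions(precision=4,suppress=True)
for n,p,z in(("lid",(320,247),.1),("lidr",(368,247),.1),("lidl",(272,247),.1),("knob",(320,251),.114),("mug",(315,341),.092),("matL",(275,406),.016),("matR",(357,404),.016),("r1",(231,152),.012),("r2",(409,153),.012),("r3",(388,413),.012),("r4",(243,412),.012)):print(n,at("wrist",p,z)[:2])
E
```

```text
lid [0.6431 0.0504]
lidr [0.6733 0.0425]
lidl [0.6129 0.0582]
knob [0.6435 0.0522]
mug [ 0.6213 -0.0203]
matL [ 0.5524 -0.1255]
matR [ 0.6321 -0.1437]
r1 [0.5862 0.1213]
r2 [0.7283 0.0836]
r3 [ 0.6598 -0.1655]
r4 [ 0.5176 -0.1274]
```

>>> step_arm:
  moves:
    - [[0.05, -0.25, -1, 0], [0, 0, -2.5, 0], [0, 0, -3, 0], [0, 0, -3, 0], [0, 0, -2.2, 0], [0, 0, -1.5, 0], [0, 0, -0.9, 0], [0, 0, -0.5, 0], [0, 0, 0, 0], [0, 0, 0, 0]]

```text
t: 13.15
tool_pos: [0.6444, 0.0523, 0.0561]
tool_rot: [-3.116, 0.395, -0.003]
contact_force: [0.8, 0.3, 1.3]
opening: 0.0853
```

>>> step_arm:
  moves:
    - [[0, 0, 0, 0], [0, 0, 0, 0], [0, 0, 0, 0], [0, 0, 0, 0], [0, 0, 0, 0], [0, 0, 0, 0], [0, 0, 0, 0], [0, 0, 0, 0], [0, 0, 0, 0]]
  grip: 1
  squeeze: 50

```text
t: 13.9
tool_pos: [0.6448, 0.0526, 0.0571]
tool_rot: [-3.116, 0.394, -0.005]
contact_force: [-1.0, -0.2, 5.7]
opening: 0.0647
```

>>> step_arm:
  moves:
    - [[0, 0, 0.3, 0], [0, 0, 0.7, 0], [0, 0, 1.5, 0], [0, 0, 2.5, 0], [0, 0, 3, 0], [0, 0, 3, 0], [0, 0, 2, 0], [0, 0, 1, 0], [0, 0, 0, 0]]

```text
t: 14.65
tool_pos: [0.645, 0.0525, 0.1989]
tool_rot: [-3.116, 0.395, -0.01]
contact_force: [0.6, -0.2, -3.8]
opening: 0.0647
```

>>> step_arm:
  moves:
    - [[-1.1, -1.9, 0, 0], [-1.9, -3.15, 0, 0], [-1.9, -3.15, 0, 0], [-1.9, -3.15, 0, 0], [-1.9, -3.15, 0, 0], [-1.9, -3.15, 0, 0], [-1.9, -3.15, 0, 0], [-1.9, -3.15, 0, 0], [-1.9, -3.15, 0, 0], [-1.9, -3.15, 0, 0]]

```text
t: 15.48
tool_pos: [0.4591, -0.2503, 0.1923]
tool_rot: [-3.115, 0.394, 0.005]
contact_force: [0.9, -0.2, -4.9]
opening: 0.0644
```

>>> step_arm:
  moves:
    - [[-1.9, -3.15, 0, 0], [-1.9, -3.15, 0, 0], [-1.1, -1.7, 0, 0], [0, 0, 0, 0], [0, 0, 0, 0]]

```text
t: 15.9
tool_pos: [0.411, -0.3297, 0.1926]
tool_rot: [-3.113, 0.398, 0.004]
contact_force: [0.3, 1.0, -4.4]
opening: 0.0644
```

>>> step_arm:
  moves:
    - [[0, 0, -1.0, 0], [0, 0, -2.5, 0], [0, 0, -3.0, 0], [0, 0, -2.5, 0], [0, 0, -1.5, 0], [0, 0, -1.0, 0], [0, 0, -0.7, 0], [0, 0, -0.3, 0], [0, 0, 0, 0], [0, 0, 0, 0]]

```text
t: 16.73
tool_pos: [0.4131, -0.3304, 0.0708]
tool_rot: [3.116, -0.394, 0.002]
contact_force: [-0.6, -0.4, -3.9]
opening: 0.0646
```

Now .0708; contact is expected at about .047.

>>> step_arm:
  moves:
    - [[0, 0, -0.6, 0], [0, 0, -0.5, 0], [0, 0, -0.4, 0], [0, 0, -0.2, 0], [0, 0, -0.15, 0], [0, 0, 0, 0], [0, 0, 0, 0]]

```text
t: 17.32
tool_pos: [0.4124, -0.33, 0.0513]
tool_rot: [-3.117, 0.395, 0.0]
contact_force: [0.8, -0.4, -3.9]
opening: 0.0646
```

>>> step_arm:
  moves:
    - [[0, 0, -0.1, 0], [0, 0, -0.1, 0], [0, 0, -0.1, 0], [0, 0, -0.1, 0], [0, 0, 0, 0], [0, 0, 0, 0]]

```text
t: 17.82
tool_pos: [0.4124, -0.3299, 0.0473]
tool_rot: [-3.117, 0.395, 0.0]
contact_force: [-0.6, 0.5, -5.2]
opening: 0.0646
```

>>> step_arm:
  moves:
    - [[0, 0, -0.1, 0], [0, 0, -0.1, 0], [0, 0, 0, 0], [0, 0, 0, 0]]

```text
t: 18.15
tool_pos: [0.4125, -0.3301, 0.0472]
tool_rot: [-3.117, 0.395, 0.001]
contact_force: [-4.8, 4.8, 7.5]
opening: 0.0648
```

>>> step_arm:
  moves:
    - [[0, 0, 0.1, 0], [0, 0, 0, 0], [0, 0, 0, 0], [0, 0, 0, 0], [0, 0, 0, 0]]
  grip: 0

```text
t: 18.57
tool_pos: [0.4125, -0.3301, 0.0464]
tool_rot: [3.116, -0.395, 0.001]
contact_force: [0.1, 0.3, 0.1]
opening: 0.0856
```

>>> step_arm:
  moves:
    - [[0, 0, 1, 0], [0, 0, 2, 0], [0, 0, 3, 0], [0, 0, 4, 0], [0, 0, 3.5, 0], [0, 0, 1.5, 0], [1.6, 2.4, 0.3, 0.12], [1.6, 2.4, 0, 0.12], [1.6, 2.4, 0, 0.12], [1.6, 2.4, 0, 0.12]]

```text
t: 19.4
tool_pos: [0.477, -0.2331, 0.2005]
tool_rot: [3.119, 0.365, 0.002]
contact_force: [-0.1, 0.0, -0.3]
opening: 0.0854
```

>>> step_arm:
  moves:
    - [[1.6, 2.4, 0, 0.12], [1.6, 2.4, 0, 0.12], [1.6, 2.4, 0, 0.12], [1.6, 2.4, 0, 0.12], [1.6, 2.4, 0, 0.12], [1.6, 2.4, 0, 0.12], [1.6, 2.4, 0, 0.12], [1.6, 2.4, 0, 0.12], [1.6, 2.4, 0, 0.12], [0, 0, 0, 0]]

```text
t: 20.23
tool_pos: [0.6222, -0.0141, 0.2001]
tool_rot: [-2.486, -1.92, -0.004]
contact_force: [0.4, 0.2, -0.5]
opening: 0.0855
```

```bash
python3 - <<'E'
from h import *
np.set_printoptions(precision=4,suppress=True)
o=readout.get_obs();print(o["tool_pos"],o["tool_rot"],o["q"])
w=viewer.get_image("wrist");s=viewer.get_image("scene");cv2.imwrite("pics/w4.png",w)
print([(d["at"],at("wrist",d["at"],.052)[:2],d["confidence"]) for d in nets.pinpoint("wrist","mug_center")])
c=np.zeros((480,800,3),np.uint8);c[:,:480]=w[:,80:560];c[:188,480:]=cv2.resize(s[170:370,80:420],(320,188))
cv2.imwrite("pics/c4.png",c)
E
```

```text
[ 0.6222 -0.0141  0.2001] [-2.4859 -1.9205 -0.0036] [-0.1431  0.0659  1.6517  0.0019  1.4226 -1.4589]
[([218.7, 214.3], array([ 0.5936, -0.0872]), 0.74), ([307.4, 223.5], array([ 0.618 , -0.0242]), 0.67)]
```

View pics/c4.png

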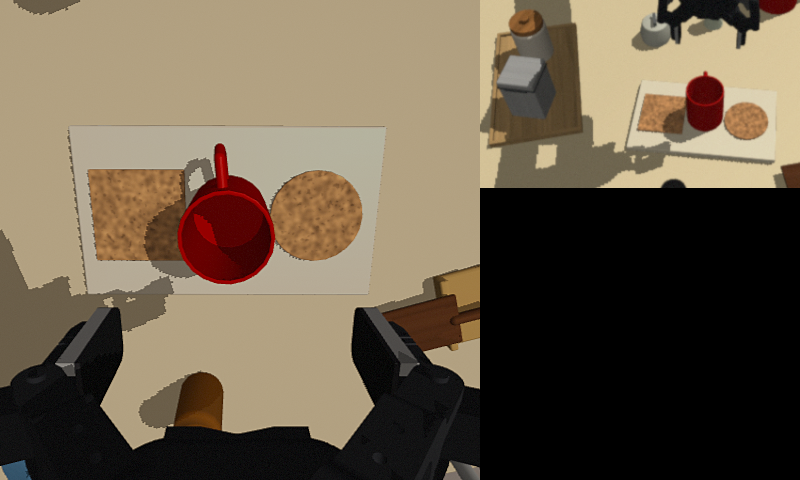

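```bash
python3 - <<'E'
from h import *
np.set_printoptions(precision=4,suppress=True)
g=cv2.imread("pics/w4.png")
for n,p,z in(("mugrim",(306,237),.092),("round",(397,215.5),.016),("sqTL",(167,170),.016),("sqTR",(264,169),.016),("sqBL",(176,260.5),.016)):print(n,at("wrist",p,z)[:2])
a,b=at("wrist",(264,169),.016)[:2],at("wrist",(176,260.5),.016)[:2];print("sq",(a+b)/2)
e=a-at("wrist",(167,170),.016)[:2];print(np.linalg.norm(e),np.arctan2(-e[0],e[1]))
E
```

```text
mugrim [ 0.6172 -0.024 ]
round [0.6398 0.0482]
sqTL [ 0.5526 -0.127 ]
sqTR [ 0.5727 -0.0496]
sqBL [ 0.6288 -0.1484]
sq [ 0.6007 -0.099 ]
0.0799826334548621 -0.2536908778596966
```

>>> step_arm:
  moves:
    - [[-0.3, -0.7, -1, 0], [0, 0, -2.5, 0], [0, 0, -3, 0], [0, 0, -3, 0], [0, 0, -2.4, 0], [0, 0, -1.6, 0], [0, 0, -1.1, 0], [0, 0, -0.6, 0], [0, 0, 0, 0], [0, 0, 0, 0]]

```text
t: 21.22
tool_pos: [0.6177, -0.0256, 0.0481]
tool_rot: [2.494, 1.91, 0.001]
contact_force: [-0.1, 0.4, 0.5]
opening: 0.0856
```

>>> step_arm:
  moves:
    - [[0, 0, 0, 0], [0, 0, 0, 0], [0, 0, 0, 0], [0, 0, 0, 0], [0, 0, 0, 0], [0, 0, 0, 0], [0, 0, 0, 0], [0, 0, 0, 0], [0, 0, 0, 0]]
  grip: 1
  squeeze: 35

```text
t: 21.97
tool_pos: [0.6191, -0.0247, 0.0497]
tool_rot: [2.491, 1.91, 0.005]
contact_force: [-0.7, 3.3, 5.6]
opening: 0.0662
```

>>> step_arm:
  moves:
    - [[0, 0, 0.3, 0], [0, 0, 0.7, 0], [0, 0, 1.5, 0], [0, 0, 2.5, 0], [0, 0, 3, 0], [0, 0, 3, 0], [0, 0, 2, 0], [0, 0, 1, 0], [0, 0, 0, 0]]

```text
t: 22.72
tool_pos: [0.6186, -0.0254, 0.1904]
tool_rot: [2.49, 1.909, 0.004]
contact_force: [0.3, -0.7, -1.8]
opening: 0.0661
```

```bash
python3 - <<'E'
from h import *
np.set_printoptions(precision=4,suppress=True)
for c in("scene","side"):
    g=viewer.get_image(c); cv2.imwrite(f"pics/{c}5.png",g)
    m=[m for m in nets.masks_of(c,"pile")][0]; cn=max(cv2.findContours(m["region"].astype(np.uint8),0,1)[0],key=cv2.contourArea)
    e=cv2.fitEllipse(cv2.convexHull(cn));print(c,m["confidence"],e,[at(c,e[0],z)[:2] for z in(.01,.02,.03)])
    print([(d["at"],at(c,d["at"],0)[:2]) for d in nets.pinpoint(c,"pile")])
a=cv2.resize(cv2.imread("pics/scene5.png")[150:290,400:530],None,fx=3,fy=3);b=cv2.resize(cv2.imread("pics/side5.png")[310:420,200:320],None,fx=3,fy=3)
c=np.zeros((420,760,3),np.uint8);c[:420,:390]=a;c[:330,395:755]=b;cv2.imwrite("pics/c5.png",c)
E
```

```text
scene 0.6 ((462.9677429199219, 217.7710418701172), (49.41265106201172, 59.96372985839844), 107.96955871582031) [array([0.4871, 0.282 ]), array([0.4954, 0.2772]), array([0.5036, 0.2723])]
[([460.9, 220.5], array([0.4851, 0.2806]))]
side 0.79 ((258.7957763671875, 363.00494384765625), (62.56647872924805, 65.48472595214844), 32.66043472290039) [array([0.4922, 0.283 ]), array([0.4884, 0.2863]), array([0.4845, 0.2897])]
[([260.7, 365.0], array([0.4908, 0.2806]))]
```

View pics/c5.png

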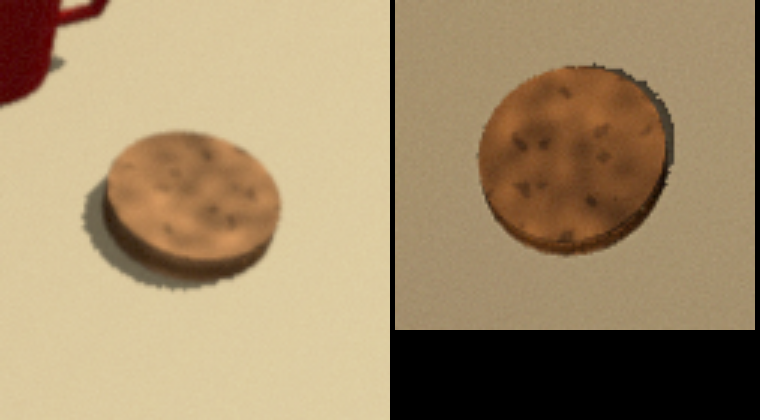

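```bash
python3 - <<'E'
from h import *
np.set_printoptions(precision=4,suppress=True)
print(tri([("scene",(464.5,215.3)),("side",(259.5,361))]))
for z in(.015,.02,.025,.03,.035):print(z,at("scene",(464.5,215.3),z)[:2],at("side",(259.5,361),z)[:2])
E
```

```text
[0.4897 0.2824 0.0198]
0.015 [0.4855 0.2846] [0.4918 0.281 ]
0.02 [0.4897 0.2821] [0.4898 0.2827]
0.025 [0.4939 0.2797] [0.4879 0.2844]
0.03 [0.498  0.2772] [0.4859 0.2861]
0.035 [0.5022 0.2748] [0.484  0.2878]
```

>>> step_arm:
  moves:
    - [[-0.6, 1.4, 0, 0], [-1.3, 3.1, 0, 0], [-1.3, 3.1, 0, 0], [-1.3, 3.1, 0, 0], [-1.3, 3.1, 0, 0], [-1.3, 3.1, 0, 0], [-1.3, 3.1, 0, 0], [-1.3, 3.1, 0, 0], [-1.3, 3.1, 0, 0], [-1.3, 3.1, 0, 0]]

```text
t: 23.85
tool_pos: [0.4925, 0.2698, 0.1865]
tool_rot: [-2.493, -1.911, 0.002]
contact_force: [1.3, 0.3, -1.7]
opening: 0.0661
```

>>> step_arm:
  moves:
    - [[-0.6, 1.5, 0, 0], [0, 0, 0, 0], [0, 0, -1, 0], [0, 0, -2, 0], [0, 0, -2, 0], [0, 0, -2, 0], [0, 0, -1, 0], [0, 0, -0.5, 0], [0, 0, 0, 0], [0, 0, 0, 0]]

```text
t: 24.68
tool_pos: [0.4889, 0.2828, 0.1028]
tool_rot: [2.494, 1.91, 0.001]
contact_force: [1.1, -0.2, -2.8]
opening: 0.0661
```

```bash
python3 - <<'E'
from h import *
np.set_printoptions(precision=4,suppress=True)
o=readout.get_obs();print(o["tool_pos"],o["contact_force"])
for c in("scene","side"):
    g=viewer.get_image(c); cv2.imwrite(f"pics/{c}6.png",g)
a=cv2.resize(cv2.imread("pics/scene6.png")[130:270,390:530],None,fx=3,fy=3);b=cv2.resize(cv2.imread("pics/side6.png")[300:420,200:320],None,fx=3,fy=3)
c=np.zeros((420,790,3),np.uint8);c[:420,:420]=a;c[:360,425:785]=b;cv2.imwrite("pics/c6.png",c)
E
```

```text
[0.4889 0.2828 0.1028] [ 1.1383 -0.248  -2.8191]
```

View pics/c6.png

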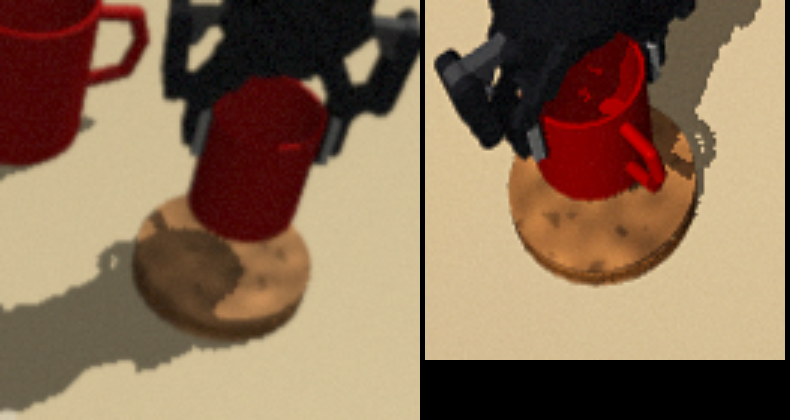

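The mug hangs upright over the pile. I now lower it slowly and feel for contact.

>>> step_arm:
  moves:
    - [[0.05, 0, -0.8, 0], [0.05, 0, -0.6, 0], [0, 0, -0.3, 0], [0, 0, 0, 0], [0, 0, 0, 0]]

```text
t: 25.2
tool_pos: [0.489, 0.283, 0.0847]
tool_rot: [-2.493, -1.911, 0.002]
contact_force: [0.8, 0.7, -2.6]
opening: 0.0663
```

>>> step_arm:
  moves:
    - [[0, 0, -0.15, 0], [0, 0, -0.15, 0], [0, 0, -0.15, 0], [0, 0, -0.15, 0], [0, 0, 0, 0]]

```text
t: 25.62
tool_pos: [0.4892, 0.283, 0.0789]
tool_rot: [-2.493, -1.911, 0.001]
contact_force: [-1.0, -0.7, -2.9]
opening: 0.0662
```

>>> step_arm:
  moves:
    - [[0, 0, -0.15, 0], [0, 0, -0.15, 0], [0, 0, -0.15, 0], [0, 0, -0.15, 0], [0, 0, 0, 0]]

```text
t: 26.03
tool_pos: [0.4891, 0.2829, 0.0728]
tool_rot: [-2.493, -1.911, 0.001]
contact_force: [-1.3, -0.5, -3.1]
opening: 0.066
```

>>> step_arm:
  moves:
    - [[0, 0, -0.15, 0], [0, 0, -0.15, 0], [0, 0, -0.15, 0], [0, 0, 0, 0]]

```text
t: 26.37
tool_pos: [0.4891, 0.283, 0.0683]
tool_rot: [-2.493, -1.911, 0.001]
contact_force: [0.7, -0.5, -1.9]
opening: 0.0661
```

>>> step_arm:
  moves:
    - [[0, 0, -0.1, 0], [0, 0, -0.1, 0], [0, 0, -0.1, 0], [0, 0, 0, 0]]

```text
t: 26.7
tool_pos: [0.4892, 0.283, 0.0655]
tool_rot: [-2.493, -1.911, 0.001]
contact_force: [-0.5, -1.1, -2.0]
opening: 0.0659
```

>>> step_arm:
  moves:
    - [[0, 0, -0.1, 0], [0, 0, -0.1, 0], [0, 0, -0.1, 0], [0, 0, 0, 0]]

```text
t: 27.03
tool_pos: [0.4892, 0.283, 0.0625]
tool_rot: [-2.493, -1.911, 0.001]
contact_force: [-0.2, 0.5, -3.2]
opening: 0.0657
```

>>> step_arm:
  moves:
    - [[0, 0, -0.1, 0], [0, 0, -0.1, 0], [0, 0, 0, 0]]

```text
t: 27.28
tool_pos: [0.4892, 0.283, 0.0606]
tool_rot: [-2.493, -1.911, 0.001]
contact_force: [-1.1, -0.5, -3.0]
opening: 0.0658
```

>>> step_arm:
  moves:
    - [[0, 0, -0.1, 0], [0, 0, -0.1, 0], [0, 0, 0, 0]]

```text
t: 27.53
tool_pos: [0.4896, 0.2832, 0.0601]
tool_rot: [2.493, 1.911, -0.0]
contact_force: [-3.1, -1.7, 5.3]
opening: 0.0659
```

>>> step_arm:
  moves:
    - [[0, 0, 0.1, 0], [0, 0, 0, 0], [0, 0, 0, 0], [0, 0, 0, 0], [0, 0, 0, 0]]
  grip: 0

```text
t: 27.95
tool_pos: [0.4895, 0.2831, 0.0598]
tool_rot: [2.493, 1.911, 0.0]
contact_force: [0.7, 0.7, 0.5]
opening: 0.0857
```

>>> step_arm:
  moves:
    - [[0, 0, 1, 0], [0, 0, 2, 0], [0, 0, 3, 0], [0, 0, 3.5, 0], [0, 0, 3, 0], [0, 0, 1.5, 0], [0, 0, 0, 0]]

```text
t: 28.53
tool_pos: [0.4921, 0.2842, 0.2064]
tool_rot: [2.491, 1.91, 0.016]
contact_force: [1.2, 0.1, 0.5]
opening: 0.0854
```

```bash
python3 - <<'E'
from h import *
np.set_printoptions(precision=4,suppress=True)
o=readout.get_obs();print(o["tool_pos"],o["contact_force"])
for c in("scene","side","wrist"):
    g=viewer.get_image(c); cv2.imwrite(f"pics/{c}7.png",g)
a=cv2.imread("pics/scene7.png")[120:340,80:530];b=cv2.resize(cv2.imread("pics/side7.png")[280:420,190:330],None,fx=1.5,fy=1.5);w=cv2.resize(cv2.imread("pics/wrist7.png"),(440,330))
c=np.zeros((560,670,3),np.uint8);c[:220,:450]=a;c[:210,455:665]=b;c[225:555,:440]=w;cv2.imwrite("pics/c7.png",c)
E
```

```text
[0.4921 0.2842 0.2064] [1.1603 0.1377 0.4951]
```

View pics/c7.png

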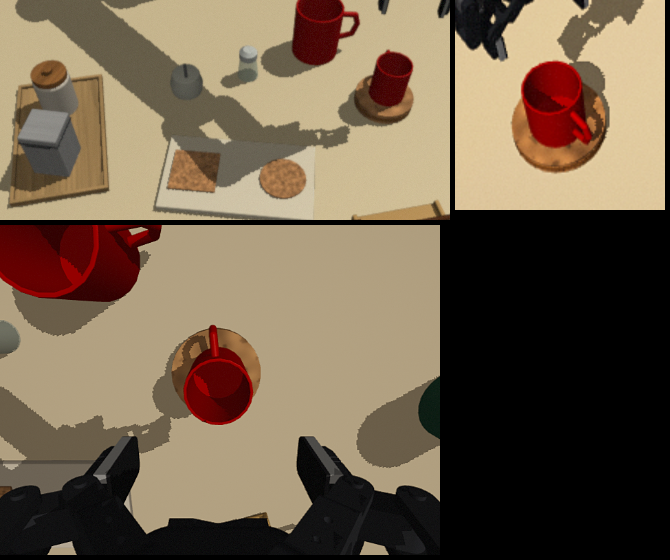

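```bash
python3 - <<'E'
from h import *
np.set_printoptions(precision=4,suppress=True)
f=lambda u,v:(u*640/440,(v-225)*640/440)
print("mug",at("wrist",f(218.5,389.5),.102)[:2])
L,R,B=[at("wrist",f(*p),.022)[:2] for p in((172,372),(261,372),(216.5,328))]
print("pile",(L+R)/2,np.linalg.norm(L-R),"back",B,np.linalg.norm(B-(L+R)/2))
u=np.array([np.cos(-.25),np.sin(-.25)]);print(B+.055*u)
E
```

```text
mug [0.4861 0.2848]
pile [0.487  0.2823] 0.10796220523469907 back [0.4367 0.2959] 0.052093470260006575
[0.49   0.2823]
```

>>> step_arm:
  moves:
    - [[0.2, -1.9, 0, -0.1], [0.33, -3.8, 0, -0.1], [0.33, -3.8, 0, -0.1], [0.33, -3.8, 0, -0.1], [0.33, -3.8, 0, -0.1], [0.33, -3.8, 0, -0.1], [0.33, -3.8, 0, -0.1], [0.33, -3.8, 0, -0.1], [0.33, -3.8, 0, -0.1], [0.33, -3.8, 0, -0.1]]

```text
t: 29.52
tool_pos: [0.5196, -0.0794, 0.1972]
tool_rot: [-3.104, -0.474, 0.006]
contact_force: [0.5, -0.3, -0.8]
opening: 0.0852
```

>>> step_arm:
  moves:
    - [[0.33, -3.8, 0, -0.1], [0.33, -3.8, 0, -0.1], [0.33, -3.8, 0, -0.1], [0.33, -3.8, 0, -0.1], [0.33, -3.8, 0, -0.1], [0.2, -1.9, 0, -0.1], [0, 0, 0, 0], [0, 0, 0, 0]]

```text
t: 30.18
tool_pos: [0.5384, -0.2871, 0.197]
tool_rot: [-3.106, 0.458, 0.007]
contact_force: [0.5, 0.7, -0.0]
opening: 0.0854
```

The mug stands about 3 mm from the pile's centre. Now I go back to the tin.

>>> step_arm:
  moves:
    - [[0.2, -1.9, 0, 0.015], [0.15, -1.8, 0, 0], [0, 0, 0, 0], [0, 0, -2.0, 0], [0, 0, -3.0, 0], [0, 0, -3.0, 0], [0, 0, -1.5, 0], [0, 0, 0, 0], [0, 0, 0, 0]]

```text
t: 30.93
tool_pos: [0.5426, -0.3224, 0.1038]
tool_rot: [-3.11, 0.431, 0.004]
contact_force: [0.5, -0.3, 0.6]
opening: 0.0857
```

```bash
python3 - <<'E'
from h import *
o=readout.get_obs();print(o["tool_pos"],o["tool_rot"])
cv2.imwrite("pics/w8.png",viewer.get_image("wrist"))
E
```

```text
[ 0.54260058 -0.3224206   0.1037961 ] [-3.11027771  0.4313207   0.00362498]
```

View pics/w8.png

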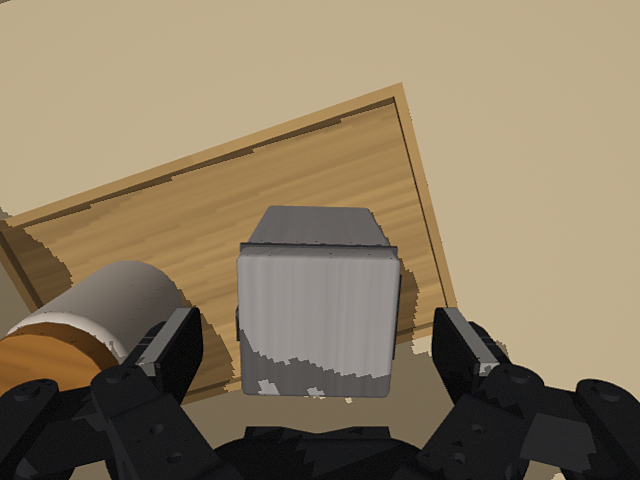

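>>> step_arm:
  moves:
    - [[0, -0.15, -1.5, 0], [0, 0, -1.5, 0], [0, 0, -0.9, 0], [0, 0, -0.5, 0], [0, 0, -0.2, 0], [0, 0, 0, 0], [0, 0, 0, 0]]

```text
t: 31.57
tool_pos: [0.5432, -0.3256, 0.059]
tool_rot: [3.111, -0.434, 0.0]
contact_force: [-0.7, -1.2, 0.1]
opening: 0.0855
```

>>> step_arm:
  moves:
    - [[0, 0, 0, 0], [0, 0, 0, 0], [0, 0, 0, 0], [0, 0, 0, 0], [0, 0, 0, 0], [0, 0, 0, 0], [0, 0, 0, 0], [0, 0, 0, 0], [0, 0, 0, 0]]
  grip: 1
  squeeze: 45

```text
t: 32.32
tool_pos: [0.5436, -0.3259, 0.0598]
tool_rot: [3.111, -0.434, 0.002]
contact_force: [0.2, -1.0, 5.6]
opening: 0.0636
```

```bash
python3 - <<'E'
from h import *
np.set_printoptions(precision=4,suppress=True)
for c in("scene","side"):
    g=cv2.imread(f"pics/{c}7.png");s=cv2.cvtColor(g,cv2.COLOR_BGR2HSV)
    for n,X in(("tin",(.604,-.096,.016)),("jar",(.641,.05,.016))):
        u,v=proj(c,X).astype(int);r=45
        m=cv2.inRange(s[v-r:v+r,u-r:u+r],(4,105,40),(16,255,255))
        k,l,st,ce=cv2.connectedComponentsWithStats(m);i=1+np.argmax(st[1:,4])
        cn=max(cv2.findContours((l==i).astype(np.uint8),0,1)[0],key=cv2.contourArea)[:,0].astype(float)+[u-r,v-r]
        P=np.array([at(c,p,.016)[:2] for p in cn],np.float32)*1000
        print(c,n,st[i],cv2.minAreaRect(P),cv2.minEnclosingCircle(P))
E
```

```text
scene tin [  19   25   52   42 1782] ((602.4563598632812, -95.86616516113281), (79.78213500976562, 80.42975616455078), 74.72297668457031) ((602.0936889648438, -96.07923889160156), 54.34192657470703)
scene jar [  24   27   46   39 1414] ((640.9788208007812, 51.38551330566406), (76.92137145996094, 77.38282775878906), 79.75865173339844) ((641.12548828125, 50.53079605102539), 39.53422927856445)
side tin [   5    0   70   65 1017] ((624.430419921875, -143.41497802734375), (203.48472595214844, 138.7747344970703), 89.51702880859375) ((630.6542358398438, -145.00523376464844), 114.20557403564453)
side jar [ 57   0  33  20 203] ((657.8184204101562, -74.53753662109375), (75.43143463134766, 63.32008361816406), 70.787109375) ((658.234130859375, -73.62430572509766), 39.095985412597656)
```

>>> step_arm:
  moves:
    - [[0, 0, 0.3, 0], [0, 0, 0.7, 0], [0, 0, 1.5, 0], [0, 0, 2.5, 0], [0, 0, 2.5, 0], [0, 0, 1.5, 0], [0, 0, 0.5, 0], [0, 0, 0, 0]]

```text
t: 32.98
tool_pos: [0.544, -0.326, 0.1561]
tool_rot: [3.11, -0.433, 0.005]
contact_force: [-0.4, -0.2, -3.7]
opening: 0.0636
```

>>> step_arm:
  moves:
    - [[0.4, 1.5, 0, 0.025], [0.9, 3.4, 0, 0], [0.9, 3.4, 0, 0], [0.9, 3.4, 0, 0], [0.9, 3.4, 0, 0], [0.9, 3.4, 0, 0], [0.7, 2.8, 0, 0], [0.4, 1.5, 0, 0], [0, 0, 0, 0], [0, 0, 0, 0]]

```text
t: 33.82
tool_pos: [0.6019, -0.0958, 0.1516]
tool_rot: [-3.117, 0.391, 0.006]
contact_force: [-0.1, -0.5, -4.1]
opening: 0.0635
```

>>> step_arm:
  moves:
    - [[0, 0, -1, 0], [0, 0, -2, 0], [0, 0, -1.5, 0], [0, 0, -1, 0], [0, 0, -0.5, 0], [0, 0, 0, 0], [0, 0, 0, 0], [0, 0, 0, 0]]

```text
t: 34.48
tool_pos: [0.6039, -0.0979, 0.095]
tool_rot: [3.116, -0.395, 0.003]
contact_force: [0.7, 0.8, -3.1]
opening: 0.0639
```

>>> step_arm:
  moves:
    - [[0, 0, -0.6, 0], [0, 0, -0.6, 0], [0, 0, -0.4, 0], [0, 0, -0.3, 0], [0, 0, -0.2, 0], [0, 0, 0, 0], [0, 0, 0, 0]]

```text
t: 35.07
tool_pos: [0.603, -0.0974, 0.0726]
tool_rot: [-3.117, 0.395, 0.0]
contact_force: [0.0, -0.5, -2.7]
opening: 0.0637
```

>>> step_arm:
  moves:
    - [[0, 0, -0.1, 0], [0, 0, -0.1, 0], [0, 0, -0.1, 0], [0, 0, 0, 0]]

```text
t: 35.4
tool_pos: [0.6033, -0.0974, 0.0699]
tool_rot: [-3.117, 0.395, -0.001]
contact_force: [0.2, -0.1, -3.2]
opening: 0.0635
```

>>> step_arm:
  moves:
    - [[0, 0, -0.1, 0], [0, 0, -0.1, 0], [0, 0, 0, 0], [0, 0, 0, 0]]

```text
t: 35.73
tool_pos: [0.6034, -0.0974, 0.0698]
tool_rot: [3.117, -0.395, -0.0]
contact_force: [-5.1, 2.5, 6.8]
opening: 0.0635
```

>>> step_arm:
  moves:
    - [[0, 0, 0.1, 0], [0, 0, 0, 0], [0, 0, 0, 0], [0, 0, 0, 0], [0, 0, 0, 0]]
  grip: 0

```text
t: 36.15
tool_pos: [0.6031, -0.0975, 0.0687]
tool_rot: [-3.117, 0.395, -0.0]
contact_force: [0.6, -0.4, 0.4]
opening: 0.0859
```

>>> step_arm:
  moves:
    - [[0, 0, 1, 0], [0, 0, 2, 0], [0, 0, 3, 0], [0, 0, 3.5, 0], [0, 0, 2.5, 0], [0, 0, 1, 0], [-1.1, -1.3, 0, 0], [-2.1, -2.6, 0, 0], [-2.1, -2.6, 0, 0], [-2.1, -2.6, 0, 0]]

```text
t: 36.98
tool_pos: [0.5279, -0.1888, 0.1981]
tool_rot: [-3.117, 0.393, 0.002]
contact_force: [0.5, -1.4, -0.1]
opening: 0.0852
```

>>> step_arm:
  moves:
    - [[-2.1, -2.6, 0, 0], [-2.1, -2.6, 0, 0], [-2.1, -2.6, 0, 0], [-2.1, -2.6, 0, 0], [-2.1, -2.6, 0, 0], [-1.1, -1.2, 0, 0], [0, 0, 0, 0], [0, 0, 0, 0]]

```text
t: 37.65
tool_pos: [0.4125, -0.3305, 0.1981]
tool_rot: [-3.115, 0.398, 0.001]
contact_force: [0.4, 0.4, -0.6]
opening: 0.0855
```

```bash
python3 - <<'E'
from h import *
np.set_printoptions(precision=4,suppress=True)
o=readout.get_obs();print(o["tool_pos"],o["tool_rot"])
w=viewer.get_image("wrist");s=viewer.get_image("scene");cv2.imwrite("pics/w9.png",w);cv2.imwrite("pics/s9.png",s)
c=np.zeros((480,800,3),np.uint8);c[:,:480]=w[:,80:560];c[:300,480:]=cv2.resize(s[220:345,230:363],(320,300));cv2.imwrite("pics/c9.png",c)
E
```

```text
[ 0.4125 -0.3305  0.1981] [-3.1151  0.3977  0.0009]
```

View pics/c9.png

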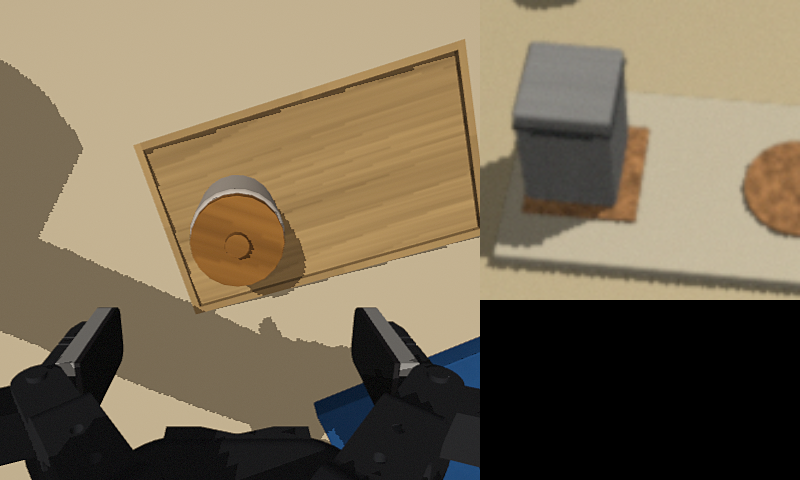

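```bash
python3 - <<'E'
from h import *
np.set_printoptions(precision=4,suppress=True)
R=np.array([[np.cos(.25),-np.sin(.25)],[np.sin(.25),np.cos(.25)]])
m=np.array([.6024,-.0962])
for n,p in(("tinBL",(249.5,305.4)),("tinBR",(286.1,306.25)),("matBL",(247.5,308.3)),("matBR",(294.8,311.7))):print(n,R@(at("scene",p,.016)[:2]-m))
# predicted tin outlines for comparison: centred on mat
I=cv2.imread("pics/s9.png")
I=cv2.resize(I[220:345,230:363],None,fx=6,fy=6,interpolation=2);A=[I.copy(),I.copy()]
q=lambda X:tuple(((proj("scene",X)-[230,220]+.5)*6).astype(int).tolist())
for J,c in zip(A,(m,m+R.T@[-.002,-.006])):
    for z in(.016,.116):
        cv2.polylines(J,[np.array([q([*(c+R.T@[a,b]),z]) for a,b in((.032,.032),(.032,-.032),(-.032,-.032),(-.032,.032))])],True,(0,255,0),1)
    cv2.polylines(J,[np.array([q([*(m+R.T@[a,b]),.016]) for a,b in((.04,.04),(.04,-.04),(-.04,-.04),(-.04,.04))])],True,(255,255,0),1)
cv2.imwrite("pics/c10.png",np.hstack([J[50:,30:430] for J in A])[:600])
E
```

```text
tinBL [ 0.0346 -0.0363]
tinBR [0.0305 0.0252]
matBL [ 0.0406 -0.0386]
matBR [0.0397 0.0411]
```

View pics/c10.png

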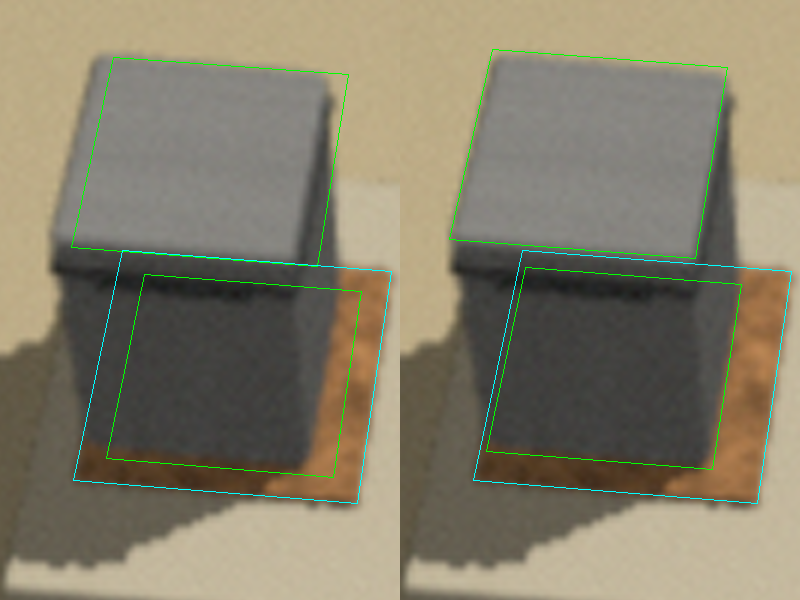

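```bash
cat > fit.py <<'E'
from h import *
from scipy.optimize import minimize
def fit(c,n,x0,zb,yaw=-.25):
    viewer.get_image(c);m=nets.masks_of(c,n)
    u0=proj(c,[*x0,zb+.05]); m=min(m,key=lambda d:np.hypot(*(np.array([(d["box"][0]+d["box"][2])/2,(d["box"][1]+d["box"][3])/2])-u0)))
    M=cv2.resize(m["region"].astype(np.uint8),None,fx=4,fy=4,interpolation=0)
    a=np.linspace(0,2*np.pi,60)
    if n[0]=="t": S=[(x,y,z) for x in(-.032,.032) for y in(-.032,.032) for z in(0,.1)]; r=np.array([[np.cos(yaw),-np.sin(yaw)],[np.sin(yaw),np.cos(yaw)]]); S=[(*(r@s[:2]),s[2]) for s in S]
    else: S=[(.033*np.cos(t),.033*np.sin(t),z) for t in a for z in((0,.09) if n[0]=="j" else (0,.08))]
    def cost(p):
        P=np.array([(proj(c,[p[0]/1e3+s[0],p[1]/1e3+s[1],zb+s[2]])+.5)*4 for s in S])
        B=np.zeros_like(M);cv2.fillConvexPoly(B,cv2.convexHull(np.round(P*16).astype(np.int32)),1,shift=4)
        return 1-(B&M).sum()/(B|M).sum()
    r=minimize(cost,np.array(x0)*1e3,method="Nelder-Mead",options=dict(initial_simplex=np.array(x0)*1e3+np.array([[0,0],[6,0],[0,6]]),xatol=.3,fatol=1e-4))
    print(c,n,r.x.round(1),"iou",round(1-r.fun,3),"conf",round(m["confidence"],2))
E
python3 - <<'E'
from fit import *
for c in("scene","side"):
    fit(c,"tin_center",(.602,-.1),.016); fit(c,"jar_center",(.4125,-.33),.006); fit(c,"mug_center",(.49,.283),.0224)
E
```

```text
scene tin_center [ 598.4 -101.9] iou 0.962 conf 0.83Traceback (most recent call last):
  File "<stdin>", line 3, in <module>
  File "fit.py", line 14, in fit
    r=minimize(cost,np.array(x0)*1e3,method="Nelder-Mead",options=dict(initial_simplex=np.array(x0)*1e3+np.array([[0,0],[6,0],[0,6]]),xatol=.3,fatol=1e-4))
    res = _minimize_neldermead(fun, x0, args, callback, bounds=bounds,
                               **options)
    fxr = func(xr)
    fx = function(np.copy(x), *(wrapper_args + args))
  File "fit.py", line 11, in cost
    P=np.array([(proj(c,[p[0]/1e3+s[0],p[1]/1e3+s[1],zb+s[2]])+.5)*4 for s in S])
                 ~~~~^^^^^^^^^^^^^^^^^^^^^^^^^^^^^^^^^^^^^^^^^
  File "h.py", line 9, in proj
    k=viewer.calibration(c); K,R,t=map(np.array,(k["camera_matrix"],k["R"],k["t"]))
ValueError: time passes only in moves, steps and waits
```

```bash
python3 - <<'E'
s=open("fit.py").read()
s=s.replace("    def cost(p):","    k=viewer.calibration(c);K,R,t=(np.array(k[i]) for i in('camera_matrix','R','t'));S=np.array(S)\n    def cost(p):")
s=s.replace("P=np.array([(proj(c,[p[0]/1e3+s[0],p[1]/1e3+s[1],zb+s[2]])+.5)*4 for s in S])","X=K@(R@(S+[p[0]/1e3,p[1]/1e3,zb]).T+t.reshape(3,1));P=(X[:2]/X[2]+.5).T*4")
open("fit.py","w").write(s)
E
python3 - <<'E'
from fit import *
for c in("scene","side"):
    fit(c,"tin_center",(.602,-.1),.016); fit(c,"jar_center",(.4125,-.33),.006); fit(c,"mug_center",(.49,.283),.0224)
E
```

```text
scene tin_center [ 598.3 -102.9] iou 0.955 conf 0.77
scene jar_center [ 407.7 -332.6] iou 0.971 conf 0.85
scene mug_center [485.6 283.4] iou 0.952 conf 0.75
side tin_center [ 602.4 -101.1] iou 0.915 conf 0.6
side jar_center [ 413.5 -332. ] iou 0.941 conf 0.98
side mug_center [491.3 285. ] iou 0.939 conf 0.74
```

>>> step_arm:
  moves:
    - [[0, -0.2, -1, 0], [0, 0, -2.5, 0], [0, 0, -3, 0], [0, 0, -3, 0], [0, 0, -2.3, 0], [0, 0, -1.6, 0], [0, 0, -0.9, 0], [0, 0, -0.6, 0], [0, 0, 0, 0], [0, 0, 0, 0]]

```text
t: 39.38
tool_pos: [0.4135, -0.3329, 0.0504]
tool_rot: [3.116, -0.395, 0.001]
contact_force: [-0.1, -0.7, -0.3]
opening: 0.0853
```

>>> step_arm:
  moves:
    - [[0, 0, 0, 0], [0, 0, 0, 0], [0, 0, 0, 0], [0, 0, 0, 0], [0, 0, 0, 0], [0, 0, 0, 0], [0, 0, 0, 0], [0, 0, 0, 0], [0, 0, 0, 0]]
  grip: 1
  squeeze: 50

```text
t: 40.13
tool_pos: [0.4139, -0.3335, 0.0518]
tool_rot: [3.115, -0.394, 0.003]
contact_force: [-0.6, 1.1, 6.1]
opening: 0.0641
```

>>> step_arm:
  moves:
    - [[0, 0, 0.3, 0], [0, 0, 0.7, 0], [0, 0, 1.5, 0], [0, 0, 2.5, 0], [0, 0, 3, 0], [0, 0, 3, 0], [0, 0, 3, 0], [0, 0, 1.5, 0], [0, 0, 0.5, 0], [0, 0, 0, 0]]

```text
t: 40.97
tool_pos: [0.4135, -0.3327, 0.2111]
tool_rot: [3.115, -0.394, 0.003]
contact_force: [1.1, -0.2, -4.4]
opening: 0.0642
```

>>> step_arm:
  moves:
    - [[1.1, 1.9, 0, 0], [1.9, 3.15, 0, 0], [1.9, 3.15, 0, 0], [1.9, 3.15, 0, 0], [1.9, 3.15, 0, 0], [1.9, 3.15, 0, 0], [1.9, 3.15, 0, 0], [1.9, 3.15, 0, 0], [1.9, 3.15, 0, 0], [1.9, 3.15, 0, 0]]

```text
t: 41.8
tool_pos: [0.5941, -0.0278, 0.2063]
tool_rot: [-3.117, 0.395, 0.008]
contact_force: [0.3, -1.2, -3.6]
opening: 0.0643
```

>>> step_arm:
  moves:
    - [[1.9, 3.15, 0, 0], [1.9, 3.15, 0, 0], [0.75, 1.75, 0, 0], [0, 0, 0, 0], [0, 0, 0, 0]]

```text
t: 42.22
tool_pos: [0.6392, 0.0516, 0.2062]
tool_rot: [3.116, -0.391, -0.009]
contact_force: [-0.6, -0.1, -3.7]
opening: 0.0642
```

>>> step_arm:
  moves:
    - [[0, 0, -1.0, 0], [0, 0, -2.5, 0], [0, 0, -3.0, 0], [0, 0, -2.5, 0], [0, 0, -1.5, 0], [0, 0, -1.0, 0], [0, 0, -0.6, 0], [0, 0, 0, 0], [0, 0, 0, 0], [0, 0, 0, 0]]

```text
t: 43.05
tool_pos: [0.642, 0.0505, 0.0909]
tool_rot: [-3.116, 0.395, -0.005]
contact_force: [-0.2, -0.7, -3.9]
opening: 0.0643
```

```bash
python3 - <<'E'
from fit import *
o=readout.get_obs();print(o["tool_pos"],o["contact_force"])
for c in("scene","side"): fit(c,"jar_center",(.641,.05),o["tool_pos"][2]-.0458)
E
```

```text
[0.64198721 0.05045443 0.09091093] [-0.2095621  -0.7236369  -3.94332927]
scene jar_center [640.4  51.6] iou 0.536 conf 0.79
side jar_center [643.7  53.6] iou 0.653 conf 0.61
```

>>> step_arm:
  moves:
    - [[0, 0, -0.7, 0], [0, 0, -0.7, 0], [0, 0, -0.5, 0], [0, 0, -0.3, 0], [0, 0, -0.2, 0], [0, 0, -0.1, 0], [0, 0, 0, 0], [0, 0, 0, 0]]

```text
t: 43.92
tool_pos: [0.6408, 0.0506, 0.064]
tool_rot: [-3.117, 0.395, -0.0]
contact_force: [0.6, 0.3, -4.5]
opening: 0.0643
```

>>> step_arm:
  moves:
    - [[0, 0, -0.1, 0], [0, 0, -0.1, 0], [0, 0, -0.1, 0], [0, 0, 0, 0]]

```text
t: 44.25
tool_pos: [0.641, 0.0507, 0.0619]
tool_rot: [-3.116, 0.395, -0.001]
contact_force: [-2.3, 0.7, 0.9]
opening: 0.0641
```

>>> step_arm:
  moves:
    - [[0, 0, -0.1, 0], [0, 0, 0, 0], [0, 0, 0, 0]]

```text
t: 44.5
tool_pos: [0.641, 0.0507, 0.0619]
tool_rot: [-3.117, 0.395, -0.001]
contact_force: [-5.3, -0.3, 5.6]
opening: 0.0644
```

>>> step_arm:
  moves:
    - [[0, 0, 0.1, 0], [0, 0, 0, 0], [0, 0, 0, 0], [0, 0, 0, 0], [0, 0, 0, 0]]
  grip: 0

```text
t: 44.92
tool_pos: [0.6407, 0.0505, 0.0608]
tool_rot: [-3.117, 0.395, -0.0]
contact_force: [-1.0, -0.5, -0.0]
opening: 0.0854
```

>>> step_arm:
  moves:
    - [[0, 0, 1, 0], [0, 0, 2, 0], [0, 0, 3, 0], [0, 0, 3.5, 0], [0, 0, 2.5, 0], [0, 0, 1.5, 0], [-0.9, -3.5, 0.5, 0], [-0.9, -3.5, 0, 0], [-0.9, -3.5, 0, 0], [-0.9, -3.5, 0, 0]]

```text
t: 45.75
tool_pos: [0.6038, -0.0905, 0.2008]
tool_rot: [3.117, -0.393, -0.0]
contact_force: [0.9, -0.1, -1.1]
opening: 0.0852
```

```bash
python3 - <<'E'
from fit import *
o=readout.get_obs();print(o["tool_pos"],o["tool_rot"])
for c in("scene","side"):
    fit(c,"tin_center",(.602,-.1),.016); fit(c,"jar_center",(.641,.05),.016)
s=viewer.get_image("scene");cv2.imwrite("pics/s11.png",s);w=viewer.get_image("side")
c=np.zeros((560,800,3),np.uint8);c[:345,:510]=cv2.resize(s[225:340,235:405],(510,345));c[350:560,:400]=cv2.resize(w[155:295,215:375],(240,210)) if 0 else np.pad(cv2.resize(w[155:295,215:375],(240,210)),((0,0),(0,160),(0,0)))
cv2.imwrite("pics/c11.png",c)
E
```

```text
[ 0.60382209 -0.09051591  0.20078619] [ 3.11682896e+00 -3.93407718e-01 -3.78205689e-04]
scene tin_center [ 597.9 -101.6] iou 0.955 conf 0.59
scene jar_center [637.1  53. ] iou 0.937 conf 0.8
side tin_center [ 603.6 -100.7] iou 0.949 conf 0.84
side jar_center [642.4  53.4] iou 0.964 conf 0.89
```

View pics/c11.png

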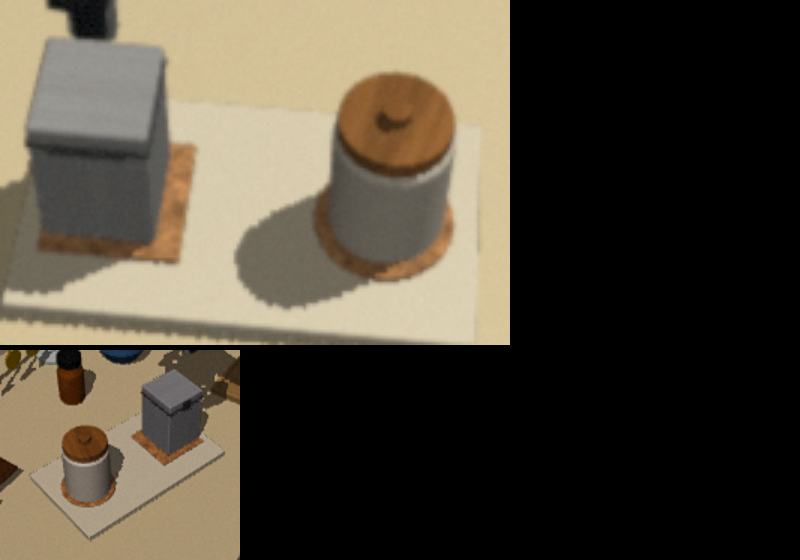

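The jar measures about 3 mm from its mat's centre and the tin about 5–6 mm, both upright and released. The gripper hovers well clear, so I hand in.

>>> step_arm:
  moves:
    - [[0, 0, 2, 0], [0, 0, 2, 0], [0, 0, 0, 0], [0, 0, 0, 0], [0, 0, 0, 0]]

```text
t: 46.67
tool_pos: [0.6044, -0.0889, 0.2401]
tool_rot: [-3.117, 0.394, 0.001]
contact_force: [-0.8, -0.0, -0.6]
opening: 0.0857
```

```bash
python3 - <<'E'
from h import *
o=readout.get_obs();print(o["t"],o["tool_pos"],o["contact_force"]);print(ctrl.finish_job())
E
```

```text
46.6667 [ 0.60441119 -0.08893498  0.24007832] [-0.78222701 -0.04323232 -0.57482638]
the job is handed in; nothing more can be done
None
```

I handed the job in at 46.7 s with every step done; no verdict is reported. I set the tin and then the jar in the tray. Then I stood the mug on the pile and put the tin and jar back on their own mats. The mug's underside met the pile about 22 mm above the shelf.

Last checks, from the camera pictures:

| Object | Distance from centre | Limit |
|---|---|---|
| Mug on pile | 2–3 mm | 15 mm |
| Jar on round mat | about 3 mm | 12 mm |
| Tin on square mat | 5–7 mm | 12 mm |

- **State:** tin, jar and mug looked upright and released in their last pictures, and the gripper was clear with no contact force.
- **Disagreement:** the scene and side cameras differ by 4–6 mm in x. The tin is the least well centred; I left it because it was inside the limit.
- **Not checked:** I did not re-measure the shaker, spatula rest or spice jar at the end. No move went near them and no unexpected contact showed up.

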